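Clamp the glue jar and open its lid

ROBOT

A 7-joint arm with a two-finger parallel gripper is mounted at the origin on the work surface. World frame = base frame: x ahead of the robot, y to its left, z up, the work surface at z = 0. Lengths are in mm, angles in rad, forces in N, time in s.
With the tool pointing down it reaches from about 350 to 900 mm from the base axis. Payload 7.2 kg.
Tool frame: the origin (TCP) lies at the very end of the fingers, on their centre line; the grasp point (between the pads) lies robot.grip_depth behind it (robot.grip_depth is the distance from the TCP to the grasp point, in mm); z points along the fingers, y is the line along which they close (so a half turn about z gives the same grasp; the last joint's range is limited). The gripper opens to 88 mm and grips with 3 to 60 N. Pads are 20 mm wide; open, the fingers measure 115 mm over their backs; the gripper's body (75 mm by 178 mm) begins 61 mm behind the grasp point.
Start: joints at [-0.068, 0.411, -0.013, 1.596, 0.006, 1.134, -0.082], TCP at [625.003, -0.011, 222.653] pointing down, gripper open.
Joint ranges: [-2.95, 2.95], [-0.29, 1.99], [-1.47, 1.44], [0.14, 2.54], [-1.03, 4.17], [0.13, 1.85], [-2.86, 2.86]. Speed limits (rad/s): [2.39, 2.39, 3.01, 3.01, 3.14, 3.14, 3.14].

INTERFACE

Orientations are given as a rotation vector (axis times angle).
In Python, from plant import robot gives the robot as it stands. The module is installed in compiled form; this text tells all that it offers.
- The arm moves only by the tool arm_command, never from a script. Its argument "rows" is a list of rows, each a list of 2 entries, a list of its own where there are three numbers: the shift along the tool's x, y, z as a fraction of full scale, then the turn, a rotation vector about the tool's x, y, z as a fraction of full scale. A call has 1 to 8 rows; each row is the pose to reach, as a shift and turn from the pose commanded when the call began, along the tool's axes at that moment; what a row does not reach only later rows make up. Full scale, the value 1, is 25 cm for a shift and 0.5 rad for a turn. A row lasts 1/10 s, in which the tool goes at most 50 mm and 8.59 degrees, less where a joint would pass 70% of its speed; a pose out of reach is approached as far as the arm can. A call with a number of a shift or a turn outside -1 to 1 is refused whole. A call with a gripper value outside its range is refused whole. "grip" is the closure, from -1 (fully open) to 1 (shut), set as the call begins (left out, the last holds). The fingers move at their own pace and stop on an object; "squeeze" is the grip in N (left out, the last holds). Time passes only in rows, so rows that repeat a pose let the fingers close. It gives the time, the measured TCP pose, the force, the opening and the grip force at its end, in the units of the state.
- robot.state(): the state, without advancing time (a new reading comes with each control period).
- robot.get_image(name): name is "scene" or "side" or "wrist"; returns the picture (420x560x3 uint8, red, green, blue); there is no depth.
- robot.get_calibration(name): a dict with "mtx" (3x3 intrinsics, pixels), "pose" (4x4, takes a point from camera to world coordinates). Camera axes: x right, y up, looking along -z (the intrinsics and any distortion apply to the point x, -y, -z); pixel columns grow to the right and rows downward; lengths in mm; the calibration is good to about 2 mm. A picture is of the moment at which its call begins: read the wrist's pose just before it. get_calibration takes no time and is no camera call; for the wrist camera it gives the pose at the moment of the call.
- robot.hand_in(): hands the job in; it is judged then, once.
The state is a dict: "time": time; "joint_positions": joint angles; "dq": joint speeds; "effort": joint torques, N m; "ee_pos": TCP position; "eef_rot": TCP orientation; "contact_force": force on the tool from outside, world axes, zero at the start; "moment": the same for the moment, N m; "finger_gap": finger opening in mm; "grip_force": force on a finger pad.
Only numpy, scipy, OpenCV 4.12 (cv2) and the standard library are available. Lean on these libraries where they do the work, as an engineer would, in place of code of your own. Each camera call takes 0.05 s, during which the arm holds its last target. There are 200 camera calls.

TASK

The white glue jar stands in its bracing stand on the counter, but the stand's clamp plate is propped up at its orange tab: first press the tab down until the plate snaps past its catches and lies level. Then grip the jar's green lid, unscrew it (anticlockwise seen from above), stop turning as soon as the thread lets go, lift the lid clear and finish still holding it level, a finger or two straight above the open jar, without letting go or putting it down. Leave the jar seated in the stand with the plate down, and leave everything else on the counter where it is.

Things in the scene. Friction and masses are not known exactly. Their poses are not given: they have to be found in the camera images.
- stand: fixed stand: base 160 x 146 x 8 mm, square pocket (66 mm inside, to z 42) stops the jar turning, posts (z 73) under the clamp plate and its tab, end stops (z 84) at x +-64, y +-43 (at -x with lips over the plate's edge), side guides at y +-54 (z 92 at x 56, z 84 at x -50), catch posts (z 86) at x 42, y +-65. Origin: centre of the base's underside, on the jar's axis; x towards the orange tab, z up
- plate: loose aluminium clamp plate 116 (x) x 100 (y) x 5 mm, 56 mm square hole round the jar's neck, orange tab at its +x end. Origin: centre of its underside, z up. At first its +x end is propped 10 mm up on two sprung brass balls (tilt 0.1 rad); about 10 N down on the tab pushes it past them. Home and level, its origin is 73 mm above the stand's
- plate_tab (a point): middle of the top face of the orange tab (22 x 26 mm), at x 69, y 0, z 5 mm in the plate's frame; home it is 78 mm above the stand's origin, propped about 90 mm
- jar: white glue jar: square body 64 x 64 x 64 mm, green labels, round neck up to 94 mm; loose in the pocket (1 mm play), standing 8 mm above the stand's origin. Origin: centre of its underside, z up. A springy seal pushes the lid up by about 12 N and makes the thread tight (roughly 0.3 N m)
- jar_mouth (a point): centre of the jar's mouth, the top of the neck, 94 mm above the jar's underside
- lid: green ribbed round screw lid, 60 mm across, 20 mm tall, white stripe on top. Origin: centre of its lower rim, z up. Screwed down: 82 mm above the jar's origin (12 mm below its mouth), lid x within 0.1 rad of jar x. Turned anticlockwise it rises 2 mm; the thread lets go with lid x 0.84 rad (48 deg) past jar x; from there to 1.6 rad (a stop) it lifts straight off
- lid_mark (a point): outer end of the white stripe on the lid's top, 27 mm from its centre along lid x, z 20 mm
- tumbler: matt black plastic cup, 80 mm across, 115 mm tall; origin under its centre
- tape_roll: orange roll of tape lying flat, 100 mm across, 45 mm tall; origin under its centre
- ribbon_spool: red ribbon spool, 70 mm across, 40 mm tall; origin under its centre
- paint_jar: round blue jar with a black cap, 60 mm across, 90 mm tall, not the jar to open; origin under its centre
- gift_box: light green gift box with white bands, 90 x 70 x 60 mm; origin under its centre
- stapler: black and grey stapler, 50 x 140 x 38 mm; origin under its centre
- pen_pot: aluminium pen pot, 76 mm across, 100 mm tall, pens stand up to 150 mm; origin under its centre
Mind the look-alikes: they are no part of the job. What is shaped like the stand but blue or brown is not meant.

How it is judged (in metres and radians):
On the way, in this order (a step that is already met when the one before it is completed fails the run):
1. the clamp plate lies level on its posts, past the catches, the lid still screwed down (angle between plate's own z axis and vertical below 0.03 rad and z of plate_tab in the frame of stand below 0.081 m and z of lid in the frame of jar_mouth below -0.008 m), for 0.2 s.
2. the thread has let go and the gripped lid is lifted clear of the jar (z of lid in the frame of jar_mouth above 0.002 m and contact force between the fingers and lid above 2 N and contact force between lid and jar below 0.1 N), for 0.2 s.
At the end, for the whole second after the job is handed in: Lid still, held by the fingers (over 2 N), touching nothing else, rim 4 to 50 mm above the jar's mouth, within 20 mm of its axis, level to 0.2 rad; clamp plate level to 0.03 rad, tab under 81 mm above the stand's origin; jar upright (0.08 rad), under 4 mm off the pocket floor (z of lid in the frame of jar_mouth between 0.004 and 0.05 m and horizontal distance between lid and jar_mouth below 0.02 m and angle between lid's own z axis and vertical below 0.2 rad and linear speed of lid below 0.03 m/s and contact force between the fingers and lid above 2 N and contact force between lid and jar below 0.1 N and contact force between lid and plate below 0.1 N and contact force between lid and stand below 0.1 N and angle between plate's own z axis and vertical below 0.03 rad and z of plate_tab in the frame of stand below 0.081 m and z of jar in the frame of stand below 0.012 m and angle between jar's own z axis and vertical below 0.08 rad); the arm keeps its last pose, push and grip.
It fails at once if the jar is pulled up out of its stand (10 mm) or tipped (z of jar in the frame of stand above 0.018 m or angle between jar's own z axis and vertical above 0.2 rad).
It fails at once if the lid is turned far on after the thread has let go (its stripe more than about 135 degrees from the jar's x axis) (x of lid_mark in the frame of jar below -0.02 m).
It fails at once if another thing on the counter is moved by more than 40 mm or knocked over (distance of any of tumbler, tape_roll, ribbon_spool, paint_jar, gift_box, stapler, pen_pot from where it was at the start of the episode above 0.04 m or angle between any of tumbler, tape_roll, ribbon_spool, paint_jar, gift_box, stapler, pen_pot's own z axis and vertical above 0.5 rad).
It also fails if it takes over 46 s, if anything falls off the work surface, if the arm or the gripper's body presses on something with over 40 N, if the wrist force passes 120 N, or if a joint passes its speed limit or range.

## Working session

There is one attempt and no reset: what is moved stays moved. The work goes in short steps, Python scripts to look and compute and a tool call to move; the robot and the scene stay as the last step left them, time stands still between calls to the robot, and variables do not carry over. Pictures are saved under pics/ and viewed, at most 10 in all, crops included, and the job is handed in when it is done.

Besides the shell and the picture viewer there is one more tool, called after "Request:" as name([rows], argument=value, ...), one row to a line, values as JSON. arm_command: Moves the arm, as the interface text tells. Its arguments: {"type":"object","properties":{"rows":{"type":"array"},"grip":{"type":"number"},"squeeze":{"type":"number"}},"required":["rows"]}

```bash
mkdir -p pics; cat > h.py <<'E'
import numpy as np, cv2
from plant import robot
from scipy.spatial.transform import Rotation as R
def snap(n,f):
    c=robot.get_calibration(n); im=robot.get_image(n); cv2.imwrite(f'pics/{f}.png',im[:,:,::-1]); np.savez(f'pics/{f}.npz',mtx=c['mtx'],pose=c['pose'],dist=np.array(c.get('dist',np.zeros(5)),float)); return im
def ray(f,u,v):
    c=np.load(f'pics/{f}.npz'); p=cv2.undistortPoints(np.array([[[u,v]]],float),c['mtx'],c['dist'])[0,0]
    d=c['pose'][:3,:3]@[p[0],-p[1],-1]; return c['pose'][:3,3],d/np.linalg.norm(d)
def tri(obs):
    A=0;b=0
    rs=[ray(*o) for o in obs]
    for o,d in rs:
        P=np.eye(3)-np.outer(d,d);A=A+P;b=b+P@o
    x=np.linalg.solve(A,b); return x,[np.linalg.norm((np.eye(3)-np.outer(d,d))@(x-o)) for o,d in rs]
def onz(f,u,v,z):
    o,d=ray(f,u,v); return o+d*(z-o[2])/d[2]
def proj(f,P):
    c=np.load(f'pics/{f}.npz'); q=c['pose'][:3,:3].T@(np.array(P,float)-c['pose'][:3,3])
    return cv2.projectPoints(np.array([[q[0],-q[1],-q[2]]]),np.zeros(3),np.zeros(3),c['mtx'],c['dist'])[0].ravel()
E
python3 - <<'E'
from h import *
ims=[snap(n,n+'0') for n in('scene','side','wrist')]
c=robot.get_calibration('scene');print(c.keys());
for n in('scene','side','wrist'):print(robot.get_calibration(n)['pose'].round(2))
print(robot.state(),robot.grip_depth)
E
```

```text
dict_keys(['mtx', 'pose'])
[[ 4.00000e-02 -7.30000e-01  6.80000e-01  1.22164e+03]
 [ 1.00000e+00  1.00000e-02 -4.00000e-02 -5.82100e+01]
 [ 2.00000e-02  6.80000e-01  7.30000e-01  8.49400e+02]
 [ 0.00000e+00  0.00000e+00  0.00000e+00  1.00000e+00]]
[[-9.0000e-01  2.5000e-01 -3.7000e-01  1.3319e+02]
 [-4.4000e-01 -5.1000e-01  7.4000e-01  7.5958e+02]
 [-0.0000e+00  8.3000e-01  5.6000e-01  6.9172e+02]
 [ 0.0000e+00  0.0000e+00  0.0000e+00  1.0000e+00]]
[[ 1.0000e+00 -0.0000e+00  0.0000e+00  6.2536e+02]
 [ 0.0000e+00  9.7000e-01  2.5000e-01  6.6960e+01]
 [-0.0000e+00 -2.5000e-01  9.7000e-01  3.8372e+02]
 [ 0.0000e+00  0.0000e+00  0.0000e+00  1.0000e+00]]
{'time': 0.15, 'joint_positions': array([-0.06821131,  0.41171082, -0.01270851,  1.59681682,  0.00561864,
        1.13426515, -0.08221268]), 'dq': array([ 0.00047352, -0.00173894, -0.00063442, -0.00243729, -0.00010901,
       -0.00071803,  0.00091523]), 'effort': array([ 1.23447033e-03, -5.88331139e+01,  6.41932636e-01, -2.91289848e+01,
       -5.37989591e-02,  1.57438387e-02,  1.06989046e-04]), 'ee_pos': array([ 6.24639669e+02, -3.24417923e-02,  2.22019914e+02]), 'eef_rot': array([-2.22088090e+00, -2.22094039e+00,  1.39840560e-03]), 'contact_force': array([-0.2606697 ,  0.58215039,  0.52170049]), 'moment': array([-0.03452642,  0.04191177,  0.0408814 ]), 'grip_force': 0.0, 'finger_gap': 87.82321829292651} 18.700000000000003
```

View pics/scene0.png

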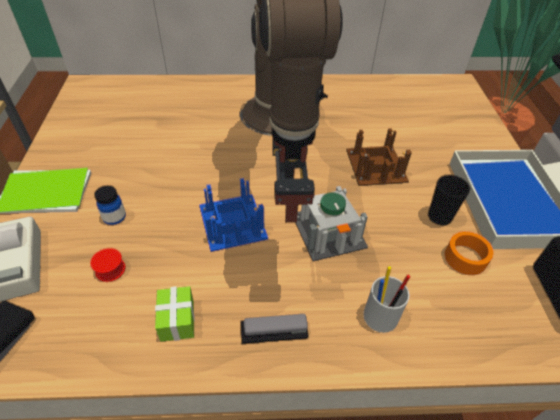

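View pics/side0.png

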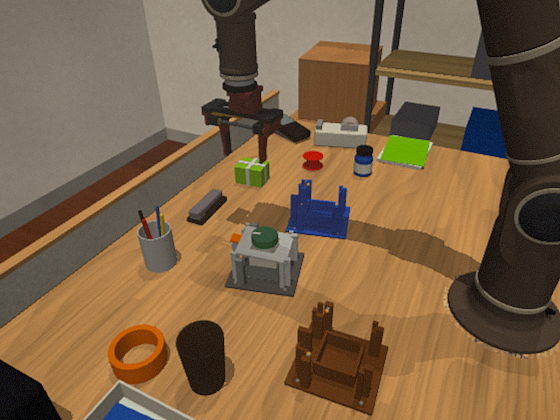

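The scene view shows the grey stand with the green lid at (333,205) and the orange tab at (343,228). The side view has the lid at (264,237) and the tab at (236,238).

Look-alikes in the scene view:
- **Other stands:** blue at (233,215) and brown at (378,160), both empty.
- **Other jar:** the blue paint jar at (111,205).
- **Other orange thing:** the tape roll at (470,252).

I choose the grey stand, which holds the jar with the green lid.

```bash
python3 - <<'E'
from h import *
a=cv2.imread('pics/scene0.png')[175:265,285:385]; b=cv2.imread('pics/side0.png')[215:305,215:315]
cv2.imwrite('pics/crop0.png',np.hstack([cv2.resize(x,(400,360),interpolation=cv2.INTER_CUBIC) for x in(a,b)]))
for s,w in [((333,203),(264,234)),((343,228),(236,238))]:
  print(tri([('scene0',*s),('side0',*w)]))
E
```

```text
(array([516.2693084 , 113.73865625, 106.5997038 ]), [np.float64(1.9491063747492043), np.float64(1.9491063747491861)])
(array([578.94338319, 132.09911844,  87.49726361]), [np.float64(0.6212122725043958), np.float64(0.6212122725042579)])
```

View pics/crop0.png

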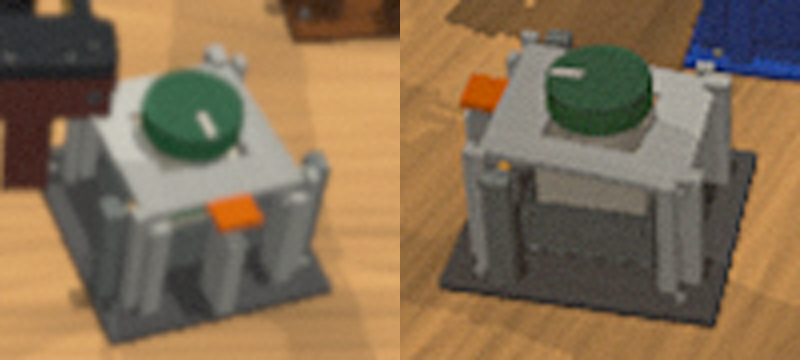

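The crop confirms the choice: grey stand, the plate's orange tab sticking up, and a green lid whose stripe points roughly towards the tab. The lid top is at crop (193,108) / (599,75) and the tab at (236,212) / (485,93). Heights of 107 mm (lid top, should be 110) and 87.5 mm (tab, should be 90) are plausible. Next I refine with two wrist views.

Request:
arm_command([
  [[0.2,-0.05,0],[0,0,0]],
  [[0.4,-0.12,0],[0,0,0]],
  [[0.4,-0.12,0],[0,0,0]],
  [[0.4,-0.12,0],[0,0,0]],
], grip=1, squeeze=20)

```text
time: 0.55
ee_pos: [594.4, 102.0, 222.5]
eef_rot: [-2.217, -2.225, 0.0]
contact_force: [0.6, -0.0, 0.5]
finger_gap: 59.4
grip_force: 0.0
```

```bash
python3 - <<'E'
from h import *
snap('wrist','w1'); s=robot.state();print(s['ee_pos'],s['eef_rot'],s['finger_gap'])
for p in [(515,114,107),(579,132,87.5)]: print(proj('w1',p))
E
```

```text
[594.95407625  99.82006187 222.55614751] [ 2.22008025e+00  2.22222151e+00 -8.32054221e-04] 55.258540879719966
[191.31738499 192.39826733]
[263.96619372 169.8178813 ]
```

Request:
arm_command([
  [[0.05,-0.2,0],[0,0,0]],
  [[0.12,-0.32,0],[0,0,0]],
  [[0.12,-0.32,0],[0,0,0]],
  [[0.12,-0.32,0],[0,0,0]],
])

```text
time: 1.0
ee_pos: [515.7, 128.5, 223.1]
eef_rot: [2.222, 2.219, 0.001]
contact_force: [1.0, 0.2, -0.5]
finger_gap: 23.4
grip_force: 0.0
```

```bash
python3 - <<'E'
from h import *
snap('wrist','w2'); s=robot.state();print(s['ee_pos'],s['eef_rot'],s['finger_gap'])
for p in [(515,114,107),(579,132,87.5)]: print(proj('w2',p))
a,b=[cv2.imread(f'pics/{f}.png') for f in('w1','w2')]
cv2.imwrite('pics/w12.png',cv2.resize(np.hstack([a,b]),(800,300),interpolation=cv2.INTER_AREA))
E
```

```text
[516.20623417 128.23652626 222.97140886] [2.22315760e+00 2.21799064e+00 7.55056414e-04] 19.382057360136855
[279.24756338 221.04995696]
[345.91441114 197.24717455]
```

View pics/w12.png

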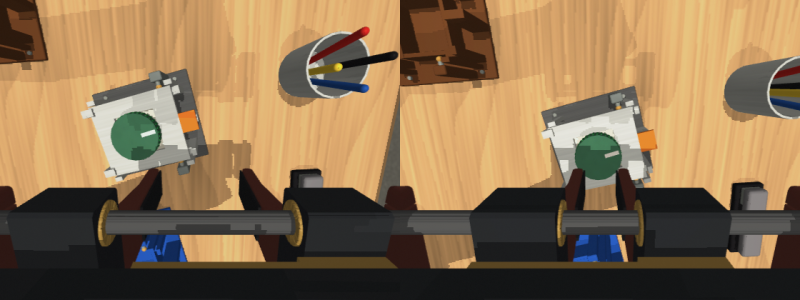

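The wrist views show the grey stand with its green lid at w1 (190,190) and w2 (278,218), in full-resolution pixels. The orange tab is at about (263,170) and (347,196). Next I segment the colours to get exact centroids.

```bash
cat >> h.py <<'E'
def blob(f,lo,hi,near,r=60):
    hsv=cv2.cvtColor(cv2.imread(f'pics/{f}.png'),cv2.COLOR_BGR2HSV); m=cv2.inRange(hsv,lo,hi)
    k=np.zeros_like(m);cv2.circle(k,tuple(int(x) for x in near),r,255,-1);m&=k
    n,l,s,c=cv2.connectedComponentsWithStats(m);i=1+s[1:,4].argmax();return (l==i).astype(np.uint8),s[i],c[i]
E
python3 - <<'E'
from h import *
O=[];L=[];S=[]
for f,l,t in [('w1',(190,190),(263,170)),('w2',(278,218),(347,196)),('scene0',(333,203),(343,228)),('side0',(264,236),(236,238))]:
  m,s,c=blob(f,(3,150,120),(18,255,255),t,18); print(f,'tab',s,c.round(1)); O.append((f,*c))
  m,s,c=blob(f,(60,80,20),(90,255,200),l,40); print(f,'lid',s,c.round(1)); L.append((f,*c))
print(tri(O[:2]),tri(O)); print(tri(L[:2]))
a=[cv2.resize(cv2.imread(f'pics/{f}.png')[y-70:y+50,x-50:x+110],None,fx=2.5*1,fy=2.5,interpolation=cv2.INTER_CUBIC) for f,x,y in [('w1',180,190),('w2',265,218)]]
cv2.imwrite('pics/c12.png',np.hstack(a)); print(a[0].shape)
E
```

```text
w1 tab [249 154  30  32 662] [263.7 169.3]
w1 lid [ 156  156   70   68 3534] [189.4 190. ]
w2 tab [332 181  29  32 646] [346.4 196.6]
w2 lid [ 245  185   65   67 3185] [276.5 218.1]
scene0 tab [337 224  14   9  91] [343.6 227.9]
scene0 lid [321 194  24  21 374] [332.2 203.5]
side0 tab [228 233  14  10  96] [234.9 237.4]
side0 lid [252 227  26  16 235] [264.8 234.2]
(array([578.93531017, 132.9196183 ,  89.6792687 ]), [np.float64(0.13750636540737482), np.float64(0.1375063654072778)]) (array([579.66131968, 133.08056616,  89.28104161]), [np.float64(0.8579627000098056), np.float64(0.6039320789367583), np.float64(0.9500339842687945), np.float64(0.8315029984885143)])
(array([512.4388757 , 115.67847697, 103.56154568]), [np.float64(0.13963967997692484), np.float64(0.13963967997691057)])
(300, 400, 3)
```

View pics/c12.png

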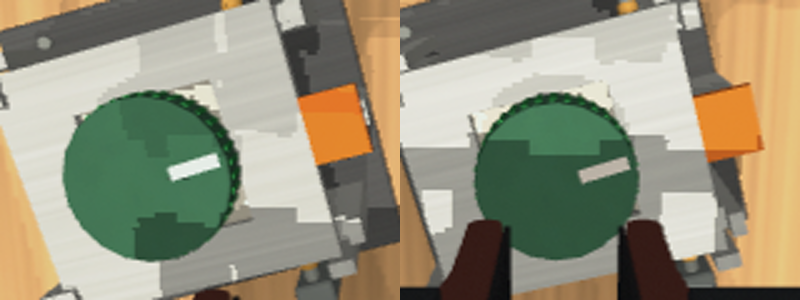

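In crop w1 the lid's top face is centred at (146.5,178), with the stripe running from (170,173) to its outer end at (219,160). In crop w2 the centre is at (156.5,180) with the stripe end at (229,161). The orange tab stands free to the right.

```bash
python3 - <<'E'
from h import *
p=lambda f,x,y:(f,(130 if f=='w1' else 215)+x/2.5,(120 if f=='w1' else 148)+y/2.5)
c,e=tri([p('w1',146.5,178),p('w2',156.5,180)]);print(c,e)
m,e2=tri([p('w1',219,160),p('w2',229,161)]);print(m,e2)
t=np.array([579,133])
for z in(107,110): print(z,onz(*p('w1',146.5,178),z),onz(*p('w2',156.5,180),z))
d=t-c[:2];print('tab dist',np.hypot(*d),np.arctan2(d[1],d[0]))
for f,i,o in[('w1',(170,173),(219,160)),('w2',(180,178),(229,161))]:
  v=onz(*p(f,*o),110)-onz(*p(f,*i),110);print('stripe',np.arctan2(v[1],v[0]))
s=robot.state();print(s['ee_pos'],s['finger_gap'],s['joint_positions'].round(2))
E
```

```text
[513.49257629 115.70053311 109.73583406] [np.float64(0.0952549944007184), np.float64(0.09525499440068663)]
[539.51337753 122.52945236 109.84051665] [np.float64(0.37834952570808594), np.float64(0.37834952570809954)]
107 [512.64623279 115.07738834 107.        ] [513.49627685 115.00147518 107.        ]
110 [513.53408438 115.65983548 110.        ] [513.52441389 115.87158245 110.        ]
tab dist 67.75318528667466 0.25818970466715563
stripe 0.2629726744591403
stripe 0.3455674093752232
[516.20623417 128.23652626 222.97140886] 19.382057360136855 [-0.27  0.26 -0.08  1.82  0.02  1.07 -0.36]
```

Measured: lid axis at (513.5, 115.7), top at 110 mm, tab at (579, 133, 89.7), stand yaw about 0.26 rad and stripe about 0.26–0.3 rad. All of these fit the text. Now I press the tab.

Request:
arm_command([
  [[0.0,0.15,0],[0,0,0]],
  [[0.014,0.264,0],[0,0,0]],
  [[0.014,0.264,0.1],[0,0,0]],
  [[0.014,0.264,0.25],[0,0,0]],
  [[0.014,0.264,0.4],[0,0,0]],
  [[0.014,0.264,0.49],[0,0,0]],
  [[0.014,0.264,0.49],[0,0,0]],
])

```text
time: 1.75
ee_pos: [580.0, 130.9, 96.3]
eef_rot: [-2.222, -2.217, 0.009]
contact_force: [0.8, 0.0, 1.0]
finger_gap: 0.5
grip_force: 0.0
```

Request:
arm_command([
  [[0,0,0.02],[0,0,0]],
  [[0,0,0.035],[0,0,0]],
  [[0,0,0.05],[0,0,0]],
  [[0,0,0.06],[0,0,0]],
  [[0,0,0.07],[0,0,0]],
  [[0,0,0.08],[0,0,0]],
  [[0,0,0.085],[0,0,0]],
  [[0,0,0.085],[0,0,0]],
])

```text
time: 2.55
ee_pos: [580.7, 133.5, 78.7]
eef_rot: [-2.221, -2.221, 0.001]
contact_force: [0.2, 0.8, 0.4]
finger_gap: 0.1
grip_force: 0.0
```

The tool is at 78.7 with no force, so the plate probably snapped. I press a little further to confirm it is on the posts.

Request:
arm_command([
  [[0,0,0.008],[0,0,0]],
  [[0,0,0.012],[0,0,0]],
  [[0,0,0.016],[0,0,0]],
  [[0,0,0.016],[0,0,0]],
])

```text
time: 2.95
ee_pos: [581.0, 133.6, 78.2]
eef_rot: [2.221, 2.221, 0.001]
contact_force: [-10.7, -2.4, 28.2]
finger_gap: 0.6
grip_force: 14.5
```

The tab reads 78.2 mm under 28 N, so the plate rests on its posts. I retreat, open the gripper and look.

Request:
arm_command([
  [[0,0,-0.15],[0,0,0]],
  [[0,0,-0.35],[0,0,0]],
  [[0,0,-0.5],[0,0,0]],
  [[-0.06,0.0,-0.59],[0,0,0]],
  [[-0.12,0.0,-0.59],[0,0,0]],
  [[-0.12,0.0,-0.59],[0,0,0]],
], grip=-1)

```text
time: 3.55
ee_pos: [581.1, 100.7, 222.4]
eef_rot: [2.224, 2.217, -0.001]
contact_force: [-0.4, 0.1, -0.5]
finger_gap: 45.2
grip_force: 0.0
```

```bash
python3 - <<'E'
from h import *
snap('wrist','w3'); snap('side','s3'); s=robot.state();print(s['ee_pos'],s['eef_rot'],s['finger_gap'])
print('tab exp at z78', proj('w3',(579.5,133,78)),'lid',proj('w3',(513.5,115.7,110)))
t=proj('w3',(579.5,133,78));l=proj('w3',(513.5,115.7,110))
_,st,c=blob('w3',(3,150,120),(18,255,255),t,25);print(c)
_,st,c2=blob('s3',(3,150,120),(18,255,255),(236,240),18);print(c2,tri([('w3',*c),('s3',*c2)]))
im=cv2.imread('pics/w3.png');x,y=l.astype(int);y0=max(y-80,0);x0=max(x-60,0)
print(x0,y0)
a=cv2.resize(im[y0:y0+160,x0:x0+200],(500,400),interpolation=cv2.INTER_CUBIC)
b=cv2.resize(cv2.imread('pics/s3.png')[215:305,215:282],(298,400),interpolation=cv2.INTER_CUBIC)
cv2.imwrite('pics/c3.png',np.hstack([a,b]))
E
```

```text
[580.23195291 103.18615158 220.97902136] [-2.22150896 -2.2195096   0.0027643 ] 53.04728148591815
tab exp at z78 [278.24433861 166.05938671] lid [203.13738751 190.14979967]
[276.79802956 166.25615764]
[234.96938776 242.32653061] (array([579.2797954 , 133.64544522,  76.58951229]), [np.float64(1.5465165764415851), np.float64(1.5465165764412843)])
143 110
```

View pics/c3.png

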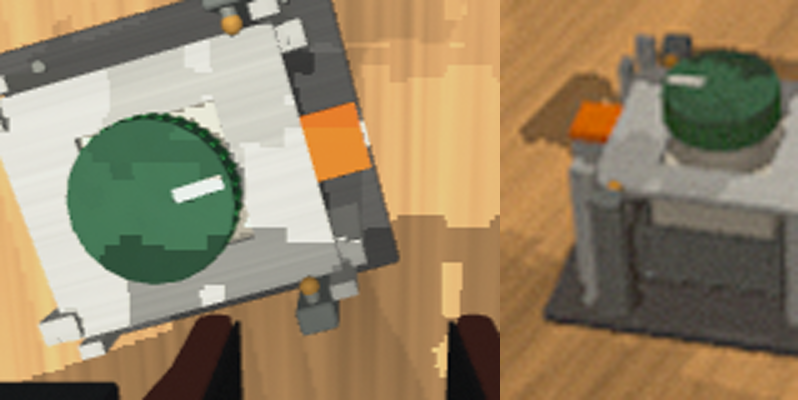

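The plate is level: the tab is at 76.6 mm from two views and the brass balls now show beside it. The lid top at crop (152,198) matches the prediction to within 1 px. Moving over the lid and down.

Request:
arm_command([
  [[0.03,-0.14,0],[0,0,0]],
  [[0.049,-0.27,0],[0,0,0]],
  [[0.049,-0.27,0.15],[0,0,0]],
  [[0.049,-0.27,0.3],[0,0,0]],
  [[0.049,-0.27,0.36],[0,0,0]],
  [[0.049,-0.27,0.36],[0,0,0]],
  [[0.049,-0.27,0.36],[0,0,0]],
], grip=-1)

```text
time: 4.35
ee_pos: [513.1, 116.3, 131.8]
eef_rot: [-2.22, -2.221, 0.002]
contact_force: [1.0, 0.5, 1.8]
finger_gap: 88.0
grip_force: 0.0
```

```bash
python3 - <<'E'
from h import *
s=robot.state();print(s['ee_pos'],s['eef_rot'],s['finger_gap'],s['joint_positions'].round(2))
E
```

```text
[513.10087385 116.31812537 131.82331408] [-2.21980469e+00 -2.22148957e+00  2.03051547e-03] 87.95189754356943 [-0.25  0.35 -0.08  1.93  0.03  0.87 -0.35]
```

Request:
arm_command([
  [[0,0,0.08],[0,0,0]],
  [[0,0,0.14],[0,0,0]],
  [[0,0,0.184],[0,0,0]],
  [[0,0,0.184],[0,0,0]],
  [[0,0,0.184],[0,0,0]],
])

```text
time: 4.85
ee_pos: [513.9, 116.0, 87.0]
eef_rot: [2.221, 2.221, 0.001]
contact_force: [-0.1, -1.1, 0.3]
finger_gap: 87.9
grip_force: 0.0
```

Request:
arm_command([
  [[0,0,0],[0,0,0]],
  [[0,0,0],[0,0,0]],
  [[0,0,0],[0,0,0]],
  [[0,0,0],[0,0,0]],
  [[0,0,0],[0,0,0]],
  [[0,0,0],[0,0,0]],
  [[0,0,0],[0,0,0]],
  [[0,0,0],[0,0,0]],
], grip=1, squeeze=45)

```text
time: 5.65
ee_pos: [513.2, 115.8, 86.6]
eef_rot: [-2.221, -2.221, 0.001]
contact_force: [-3.2, -0.1, 5.6]
finger_gap: 59.8
grip_force: 45.0
```

The lid is gripped (59.8 mm, 45 N). I start turning anticlockwise, which is negative about the tool's z, with a small rise.

Request:
arm_command([
  [[0,0,-0.0005],[0,0,-0.12]],
  [[0,0,-0.001],[0,0,-0.25]],
  [[0,0,-0.002],[0,0,-0.4]],
  [[0,0,-0.003],[0,0,-0.55]],
  [[0,0,-0.0035],[0,0,-0.7]],
  [[0,0,-0.004],[0,0,-0.85]],
  [[0,0,-0.005],[0,0,-1]],
  [[0,0,-0.005],[0,0,-1]],
])

```text
time: 6.45
ee_pos: [513.7, 116.0, 87.8]
eef_rot: [1.601, 2.703, 0.001]
contact_force: [-1.7, 0.6, 3.2]
finger_gap: 60.1
grip_force: 45.0
```

```bash
python3 - <<'E'
from h import *
s=robot.state();print(s['ee_pos'],s['contact_force'],s['moment'],s['finger_gap'],s['grip_force'],s['joint_positions'].round(2))
y=R.from_rotvec(s['eef_rot']).as_matrix()[:,1];print('tool y ang',np.arctan2(y[1],y[0]))
snap('side','s4');snap('scene','sc4')
_,_,c=blob('s4',(60,80,20),(90,255,200),(264,236),25);print(c)
a=[cv2.resize(cv2.imread(f'pics/{f}.png')[y:y+90,x:x+100],(400,360),interpolation=cv2.INTER_CUBIC) for f,x,y in(('sc4',285,165),('s4',215,205))]
cv2.imwrite('pics/c4.png',np.hstack(a))
E
```

```text
[513.70046021 116.00495025  87.80248211] [-1.67381412  0.56052372  3.15863933] [0.3525144  0.32043363 0.06317575] 60.145352573482285 45.00030956463888 [-0.16  0.42 -0.19  1.96  0.11  0.77  0.08]
tool y ang 0.5011370806125098
[265.92 241.67]
```

View pics/c4.png

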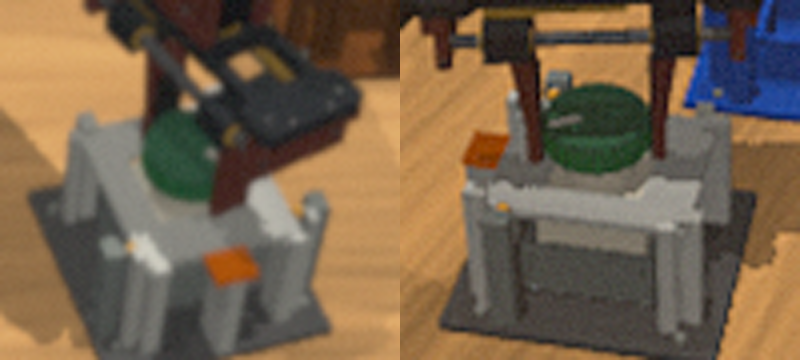

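The side crop shows the stripe now running from (582,118) to (552,128), so it has turned anticlockwise. The plate is still level and the lid sits between the fingers. Next I compute the stripe angle.

```bash
python3 - <<'E'
from h import *
def ang(f,y0,i,o,z):
  a=onz(f,215+(i[0]-400)/4,y0+i[1]/4,z);b=onz(f,215+(o[0]-400)/4,y0+o[1]/4,z);v=b-a;c=b[:2]-[513.5,115.7];print(np.arctan2(v[1],v[0]),np.arctan2(c[1],c[0]),np.hypot(*c))
ang('side0',215,(585,72),(551,72),110);ang('s4',205,(582,118),(552,128),111)
E
```

```text
0.45138509869639454 0.29480481678688575 25.477083837324713
0.9602314382171973 0.9157256354403716 26.148720178753436
```

The lid has followed by 0.5–0.6 rad, so there is no slip. I turn the remaining 0.43 rad, for about 0.93 in total.

Request:
arm_command([
  [[0,0,-0.0005],[0,0,-0.12]],
  [[0,0,-0.001],[0,0,-0.25]],
  [[0,0,-0.002],[0,0,-0.4]],
  [[0,0,-0.003],[0,0,-0.55]],
  [[0,0,-0.0035],[0,0,-0.7]],
  [[0,0,-0.004],[0,0,-0.86]],
  [[0,0,-0.004],[0,0,-0.86]],
  [[0,0,-0.004],[0,0,-0.86]],
])

```text
time: 7.35
ee_pos: [513.4, 115.6, 89.0]
eef_rot: [0.992, 2.981, -0.001]
contact_force: [-3.7, 0.2, 8.4]
finger_gap: 59.8
grip_force: 45.0
```

Request:
arm_command([
  [[0,0,-0.006],[0,0,0]],
  [[0,0,-0.012],[0,0,0]],
  [[0,0,-0.012],[0,0,0]],
])

```text
time: 7.65
ee_pos: [513.3, 115.5, 91.5]
eef_rot: [-0.99, -2.981, 0.001]
contact_force: [-1.7, -0.1, -0.6]
finger_gap: 59.7
grip_force: 45.0
```

```bash
python3 - <<'E'
from h import *
s=robot.state();print(s['ee_pos'],s['contact_force'],s['moment'],s['finger_gap'],s['grip_force'])
y=R.from_rotvec(s['eef_rot']).as_matrix()[:,1];print('tool y ang',np.arctan2(y[1],y[0]))
E
```

```text
[513.30497312 115.50956364  91.46817835] [-1.65199866 -0.12469986 -0.64838318] [-0.09381398  0.34039961 -0.0262313 ] 59.742725209727794 44.999848291045055
tool y ang 0.929211098735136
```

The force went from +8 N (seal push) to about 0, and the tool rose freely, so the thread has let go. I lift slowly.

Request:
arm_command([
  [[0,0,-0.01],[0,0,0]],
  [[0,0,-0.02],[0,0,0]],
  [[0,0,-0.02],[0,0,0]],
])

```text
time: 7.95
ee_pos: [514.2, 115.9, 97.2]
eef_rot: [0.989, 2.98, 0.001]
contact_force: [-0.1, 0.9, -0.5]
finger_gap: 60.2
grip_force: 45.0
```

Request:
arm_command([
  [[0,0,-0.015],[0,0,0]],
  [[0,0,-0.03],[0,0,0]],
  [[0,0,-0.05],[0,0,0]],
  [[0,0,-0.07],[0,0,0]],
  [[0,0,-0.09],[0,0,0]],
  [[0,0,-0.1],[0,0,0]],
  [[0,0,-0.1],[0,0,0]],
  [[0,0,-0.1],[0,0,0]],
])

```text
time: 8.75
ee_pos: [513.5, 115.7, 121.6]
eef_rot: [0.989, 2.982, 0.0]
contact_force: [-0.0, 0.2, -0.5]
finger_gap: 59.6
grip_force: 45.0
```

```bash
python3 - <<'E'
from h import *
s=robot.state();print(s['ee_pos'],s['contact_force'],s['moment'],s['finger_gap'],s['grip_force'])
snap('side','s5');snap('scene','sc5')
a=[cv2.resize(cv2.imread(f'pics/{f}.png')[y:y+110,x:x+110],(400,400),interpolation=cv2.INTER_CUBIC) for f,x,y in(('sc5',280,150),('s5',210,195))]
cv2.imwrite('pics/c5.png',np.hstack(a))
E
```

```text
[513.47655881 115.71121325 121.63818269] [-0.02319404  0.20730375 -0.53929671] [ 0.05949699 -0.00020863 -0.04356911] 59.63062004367488 44.99988958938047
```

View pics/c5.png

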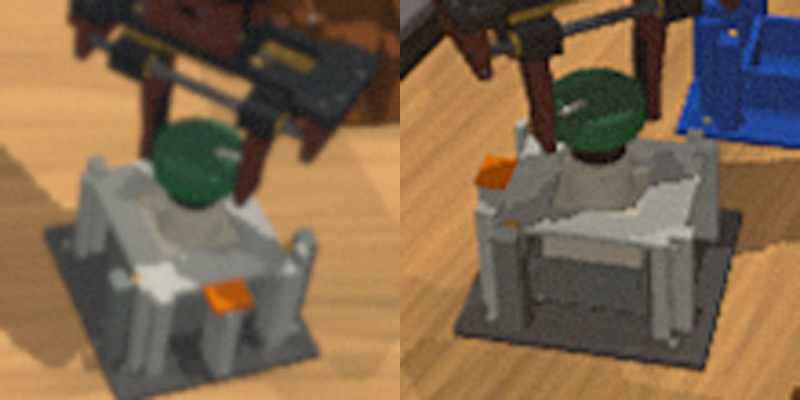

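The lid is held level about 23 mm above the mouth, with a dark gap visible under it at side crop (600,155). The tool carries only the lid's weight (0.5 N), the jar is seated and the plate is level with its tab at (228,297). Handing in.

Request:
arm_command([
  [[0,0,0],[0,0,0]],
  [[0,0,0],[0,0,0]],
  [[0,0,0],[0,0,0]],
  [[0,0,0],[0,0,0]],
])

```text
time: 9.25
ee_pos: [513.5, 115.7, 121.6]
eef_rot: [-0.989, -2.982, 0.0]
contact_force: [0.1, 0.5, 0.2]
finger_gap: 59.6
grip_force: 45.0
```

```bash
python3 -c "
from plant import robot
print(robot.hand_in())"
```

```text
the job is handed in; nothing more can be done
None
```

The job is handed in, though no verdict came back: the clamp plate is pressed level past its catches, the lid is unscrewed and held level about 23 mm above the open jar, and the jar is still seated in the stand.

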